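Wedge open a press-fit gear housing evenly

ROBOT

A 6-joint arm with a two-finger parallel gripper is mounted at the origin on the work surface. World frame = base frame: x ahead of the robot, y to its left, z up, the work surface at z = 0. Lengths are in mm, angles in rad, forces in N, time in s.
With the tool pointing down it reaches from about 300 to 775 mm from the base axis. Payload 14.6 kg.
Tool frame: the origin (TCP) lies at the very end of the fingers, on their centre line; the grasp point (between the pads) lies 19 mm behind it; z points along the fingers, y is the line along which they close (so a half turn about z gives the same grasp; the last joint's range is limited). The gripper opens to 94 mm and grips with 3 to 60 N. Pads are 16 mm wide; open, the fingers measure 119 mm over their backs; the gripper's body (75 mm by 177 mm) begins 78 mm behind the grasp point.
Start: joints at [-1.342, 0.3, 1.521, -0, 1.321, -0.067], TCP at [160.321, -526.105, 205.446] pointing down, gripper open.
Joint ranges: [-3.03, 3.03], [-0.79, 2.21], [0.23, 2.52], [-1.04, 4.18], [0, 3.07], [-2.55, 2.55]. Speed limits (rad/s): [2.22, 2.22, 2.57, 3.14, 3.14, 3.14].

INTERFACE

Orientations are given as [roll, pitch, yaw] about the fixed x, y, z axes, in that order (R = Rz(yaw) Ry(pitch) Rx(roll)).
In Python, from cell import manip, eyes, ticket gives the robot as it stands. The module is installed in compiled form; this text tells all that it offers.
- The arm moves only by the tool arm_command, never from a script. Its argument "plan" is a list of rows, each a list of 5 numbers: the opening, from -1 (shut) to 1 (fully open), then the shift along the tool's x, y, z in m, then the turn about the tool's z in rad. In form: [[jaw, dx, dy, dz, roll], ...]. A call has 1 to 20 rows; each row shifts and turns the commanded pose from where the row before left it, along the tool's axes as they then stand; what a row does not reach is not made up. A row lasts 1/8 s, in which the tool goes at most 62.5 mm and 10.7 degrees, less where a joint would pass 70% of its speed; a pose out of reach is approached as far as the arm can. A call is refused whole if a number of a shift passes 0.0625 or a number of a turn 0.188, either way. A call with a gripper value outside its range is refused whole. The fingers move at their own pace and stop on an object; "newtons" is the grip in N (left out, the last holds). Time passes only in rows, so rows that do not move let the fingers close. It gives the time, the measured TCP pose, the force, the opening and the grip force at its end, in the units of the state.
- manip.read_state(): the state, without advancing time (a new reading comes with each control period).
- eyes.camera(name): name is "side" or "top"; returns a dict with "img" (480x640x3 uint8, blue, green, red), "z_map" (480x640 float32, mm along the optical axis (not along the pixel's ray), 0 where there is no reading), "fx", "fy", "cx", "cy" (pixels), "dist" ([k1, k2, p1, p2, k3] as OpenCV has them; the pictures are not rectified), "eye" and "orientation" of the camera in the world. Camera axes: x right, y down, z forward; pixel columns grow to the right and rows downward; lengths in mm; the calibration is good to about 2 mm. A picture is of the moment at which its call begins.
- ticket.sign_off(): hands the job in; it is judged then, once.
The state is a dict: "clock": time; "joints": joint angles; "qd": joint speeds; "effort": joint torques, N m; "eef_pos": TCP position; "eef_rot": TCP orientation; "wrist_force": force on the tool from outside, world axes, zero at the start; "moment": the same for the moment, N m; "finger_gap": finger opening in mm; "finger_force": force on a finger pad.
Only numpy, scipy, OpenCV 4.12 (cv2) and the standard library are available. Lean on these libraries where they do the work, as an engineer would, in place of code of your own. Each camera call takes 0.05 s, during which the arm holds its last target. There are 200 camera calls.

TASK

The small gear housing in the holder is pressed together on two dowels: take the hand wedge from its wooden stand and work it gently down into the two pry slots of the seam, changing from end to end so that neither end gets more than 3 mm ahead of the other, until the halves stand at least 4 mm farther apart at both ends than when closed. Feel for the slot rather than forcing the blade: press with no more than 40 N, move the housing with the wedge only, and leave the other things on the bench alone. When done put the wedge back upright in its stand, blade down and fully home, and let go.

Things in the scene. Friction and masses are not known exactly. Their poses are not given: they have to be found in the camera images.
- holder: Dark steel plate 160 x 150 x 12 mm with two grey clamp blocks (52 mm high), fixed. Origin: centre of its underside, on the bench; x points away from the robot (turned up to 0.35 rad), y left along the seam, z up. On it stands an aluminium gear housing 90 (x) x 110 (y) mm, flat top 67 mm above the bench: fixed half (motor stub) on -x, moving half (thin shaft) on +x, the seam between them.
- seam_middle (a point): Point of the holder at x = 0, y = 0, height 67 mm; axes as the holder's. The housing was clamped by hand: its seam lies up to 5 mm to either side of x = 0, parallel to y; this shift is not measured, find it by feel or sight. A black terminal cover on the fixed half, 36 (x) x 26 (y) mm, top 78 mm above the bench, bridges the middle of the seam: only the ends can be reached.
- left_mouth (a point): Point of the holder at x = 0, y = +38 mm, height 67 mm: the middle of the left pry slot's mouth but for that shift of up to 5 mm along x. From 25 to 55 mm either side of the middle the seam is a pry slot, open at the top and end: 3 mm wide when closed, 40 mm deep, its mouth widened to 7 mm by bevels 2 mm wide and 5 mm deep on both halves.
- right_mouth (a point): The same at y = -38 mm: the right pry slot. The fixed half does not give way; the moving half's ends slide only away from it (+x), each by itself. To spread an end takes about 8 N across the seam, that is about 7 to 15 N down on the wedge; it stays where it is left. Bevels and housing top are hard: a blade beside the slot meets them at once.
- left_open (a joint): How far the left (+y) end of the moving half is spread, rad about the right dowel. The dowels are 45 mm either side of the middle: opening in mm at the left dowel = 90 x value, so 1 mm = 0.011 and the 3 mm lead = 0.033. Starts at 0 to 0.004, stops at 0.085. Finished from 0.044 (4 mm).
- right_open (a joint): The same for the right (-y) end, about the left dowel. Starts at 0 to 0.004; finished from 0.044 (4 mm).
- wedge: Loose hand wedge, 0.12 kg, 82 mm long, upright in the stand. Origin: at tip height on the handle's axis; z up. Black handle 20 (x) x 24 (y) mm from z = 36 to 82 mm. Steel blade below, 14 mm wide in y: flat face at x = -5 mm; the other face slopes, 2 mm thick at the tip (x = -5 to -3) to 10 mm at z = 30 mm and up, 0.267 mm per mm.
- wedge_flat (a point): Point in the middle of the blade's flat face, at wedge x = -5 mm, 15 mm above the tip; axes as the wedge's. The flat face belongs against the fixed half, wedge x along holder x, about as it stands in the stand (within 0.75 rad). A blade driven straight down with its flat face on the fixed half opens the slot by its own thickness at the bevel's foot, 5 mm below the top.
- stand: Wooden block 60 (x) x 64 (y) x 46 (z) mm, fixed, turned up to 0.35 rad; origin: centre of its underside. A hole 14 (x) x 18 (y) mm, 38 mm deep, in the middle of its top takes the blade; fully home, the handle's lower edge rests on the top and the wedge's origin is 10 mm above the bench.
- multimeter: Bystander: green multimeter with black face lying flat, 85 x 150 x 40 mm, origin centre of its underside.
- breadboard: Bystander: white breadboard 55 x 165 x 9 mm, origin centre of its underside.
- parts_tray: Bystander: empty grey tray 90 x 130 x 30 mm, origin centre of its underside.
- white_block: Bystander: white plastic test block, 40 mm cube, origin centre of its underside.
There are look-alikes about, which are no part of the job. Of the things like the wedge, leave any that is turquoise; of the rest the smaller one is meant. What is shaped like the stand but green or purple is not meant.

How it is judged:
By the outcome, as a careful person would: the job done as asked, in the order asked, and still so for the second after the job is handed in, with the robot touching nothing.
It also fails if it takes over 72 s, if anything falls off the work surface, if the arm or the gripper's body presses on something with over 40 N, if the wrist force passes 120 N, or if a joint passes its speed limit or range.

## Working session

There is one attempt and no reset: what is moved stays moved. The work goes in short steps, Python scripts to look and compute and a tool call to move; the robot and the scene stay as the last step left them, time stands still between calls to the robot, and variables do not carry over. Pictures are saved under pics/ and viewed, at most 10 in all, crops included, and the job is handed in when it is done.

Besides the shell and the picture viewer there is one more tool, called after "Request:" by a JSON object that holds its "method" and its "body", one argument or row to a line. arm_command: Moves the arm, as the interface text tells. Its arguments: {"type":"object","properties":{"plan":{"type":"array"},"newtons":{"type":"number"}},"required":["plan"]}

```bash
mkdir -p pics; cat > h.py <<'E'
import numpy as np, cv2
from cell import manip, eyes, ticket
from scipy.spatial.transform import Rotation as R
def shot(n):
    c=eyes.camera(n); np.savez(f'{n}.npz',**{k:np.array(v) for k,v in c.items()}); return c
def load(n): return dict(np.load(f'{n}.npz'))
def rot(c):
    o=np.array(c['orientation'],float)
    return o if o.shape==(3,3) else R.from_euler('xyz',o).as_matrix()
def K(c): return np.array([[c['fx'],0,c['cx']],[0,c['fy'],c['cy']],[0,0,1]],float)
def ray(c,uv):
    p=cv2.undistortPoints(np.array(uv,float).reshape(-1,1,2),K(c),np.array(c['dist'],float)).reshape(-1,2)
    return np.c_[p,np.ones(len(p))]
def at_z(c,uv,z):
    d=ray(c,uv)@rot(c).T; e=np.array(c['eye'],float)
    return e+d*((z-e[2])/d[:,2])[:,None]
def by_depth(c,uv):
    r=ray(c,uv); zz=np.array([c['z_map'][int(round(v)),int(round(u))] for u,v in uv])
    return np.array(c['eye'],float)+(r*zz[:,None])@rot(c).T
def cloud(c):
    v,u=np.mgrid[0:480,0:640]; uv=np.c_[u.ravel(),v.ravel()]
    r=ray(c,uv); P=np.array(c['eye'],float)+(r*c['z_map'].reshape(-1,1))@rot(c).T
    P[c['z_map'].ravel()==0]=np.nan
    return P.reshape(480,640,3)
def proj(c,P):
    q=(np.atleast_2d(P)-np.array(c['eye'],float))@rot(c)
    return cv2.projectPoints(q,np.zeros(3),np.zeros(3),K(c),np.array(c['dist'],float))[0].reshape(-1,2)
def crop(c,u0,v0,u1,v1,s,name):
    cv2.imwrite('pics/'+name,cv2.resize(c['img'][v0:v1,u0:u1],None,fx=s,fy=s,interpolation=cv2.INTER_CUBIC))
E
python3 - <<'E'
from h import *
for n in('top','side'):
    c=shot(n); cv2.imwrite(f'pics/{n}0.png',c['img']); print(n,c['eye'],c['orientation'],c['fx'],c['dist'])
print(manip.read_state())
E
```

```text
top [ 461.35193093  -59.45340018 1113.73897765] [-3.08080405  0.00942781 -1.54515418] 527.6575329452327 [-0.04551422  0.          0.          0.          0.        ]
side [373.95395581 898.719294   933.91841975] [-2.28243165 -0.01639899 -2.94101706] 607.2091003728967 [-0.2099009  0.         0.         0.         0.       ]
{'clock': 0.1, 'joints': array([-1.34160914e+00,  3.00362557e-01,  1.52149034e+00,  1.00602069e-05,
        1.32070657e+00, -6.65903118e-02]), 'qd': array([ 0.00020252, -0.00147566, -0.00026398, -0.00086652, -0.00011054,
        0.00090878]), 'effort': array([-3.67060784e-05, -5.32647943e+01, -3.53287590e+01,  7.08615454e-02,
        2.34680978e-02, -6.46499166e-05]), 'eef_pos': array([ 160.26964333, -525.8957655 ,  204.98425761]), 'eef_rot': array([-3.14062863e+00, -7.40561982e-05,  2.95774966e-01]), 'wrist_force': array([ 0.12668336,  0.43636221, -0.27876525]), 'moment': array([-0.00706895,  0.01838527, -0.05052193]), 'finger_force': 0.0, 'finger_gap': 93.87121249582144}
```

View pics/top0.png

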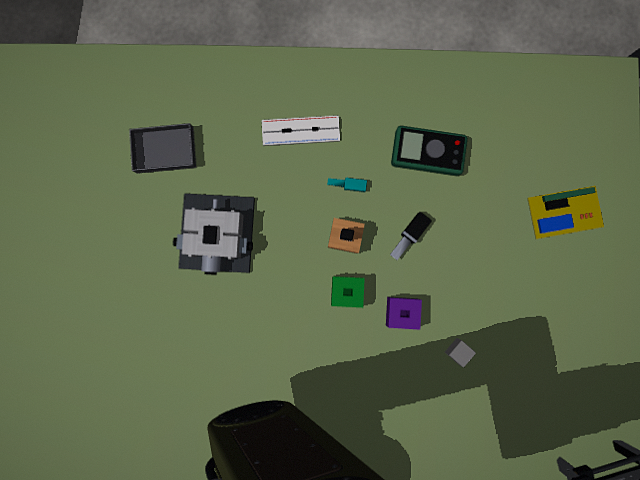

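View pics/side0.png

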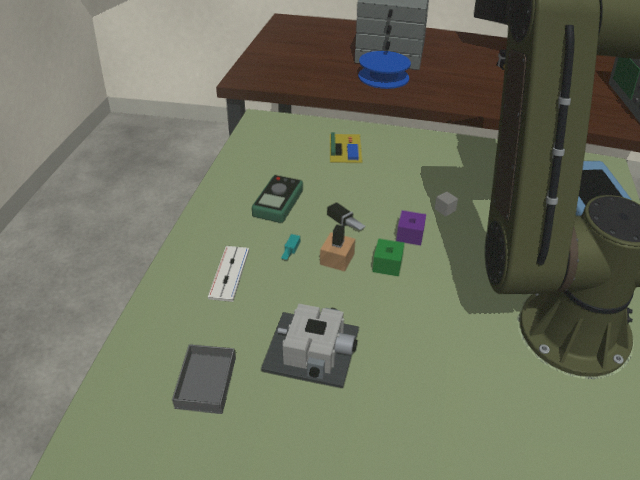

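The wedge candidates in the top view are turquoise, lying at (348,184); large black, lying at (412,235); and small black, upright in the orange wooden stand at (347,235). I take the one at (347,235): it is the smaller of the two that aren't turquoise, and it stands in the wooden stand rather than the green (348,291) or purple (405,313) one. The holder and housing are at (216,233). I'll confirm with one enlarged crop.

```bash
python3 - <<'E'
from h import *
c=load('top'); 
a=cv2.resize(c['img'][185:280,165:265],None,fx=4,fy=4,interpolation=cv2.INTER_CUBIC)
b=cv2.resize(c['img'][185:280,320:415],None,fx=4,fy=4,interpolation=cv2.INTER_CUBIC)
cv2.imwrite('pics/crop1.png',np.hstack([a,b]))
P=cloud(c); img=c['img'].astype(int)
def rect(name,u0,v0,u1,v1,zl,zh):
    Q=P[v0:v1,u0:u1].reshape(-1,3); Q=Q[(Q[:,2]>zl)&(Q[:,2]<zh)]
    if len(Q)<5: print(name,len(Q)); return
    (x,y),s,an=cv2.minAreaRect(Q[:,:2].astype(np.float32)); print(name,len(Q),'c',round(x,1),round(y,1),'size',np.round(s,1),'ang',round(an,1),'z',np.median(Q[:,2]).round(1))
rect('plate',165,185,265,280,6,18)
rect('top',165,185,265,280,60,72)
rect('cover',165,185,265,280,74,84)
rect('stand',320,205,375,260,40,52)
rect('handle',320,205,375,260,84,100)
rect('big',380,200,440,265,10,60)
E
```

```text
plate 2175 c 541.7 153.3 size [185.1 183.1] ang 1.9 z 11.5
top 2200 c 519.9 163.3 size [111.5 121. ] ang 88.1 z 66.4
cover 219 c 528.1 162.7 size [26.5 33.9] ang 88.0 z 77.5
stand 780 c 535.1 -109.4 size [63.9 60.3] ang 80.1 z 45.1
handle 127 c 534.2 -109.0 size [23.8 19.7] ang 82.6 z 90.6
big 683 c 538.3 -242.8 size [ 32.4 109.3] ang 52.8 z 24.3
```

View pics/crop1.png

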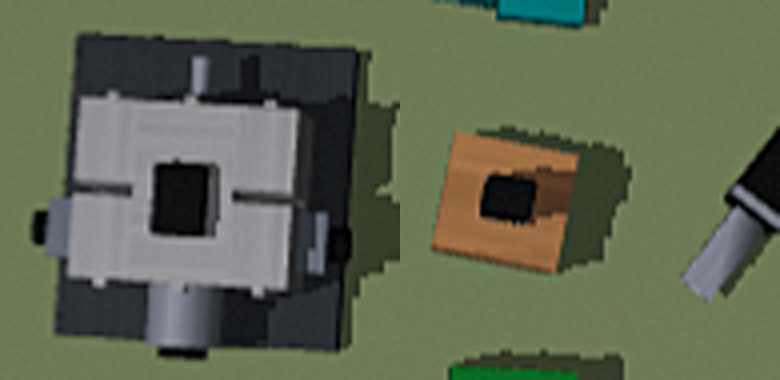

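The crop confirms it: the small black handle stands in the orange stand (crop 508,198). The pry slots show as dark lines at crop (75–130,189) and (232–300,197), on either side of the cover. Now I'll locate the seam and work out the first move.

```bash
cat >> h.py <<'E'
def to(x,y,z,psi):
    s=manip.read_state(); p=s['eef_pos']; e=s['eef_rot']
    print('turn(roll)',round(-(psi-e[2]),3)); Rm=R.from_euler('xyz',[np.pi,0,psi]).as_matrix()
    d=Rm.T@(np.array([x,y,z])-p); print('then shift m',np.round(d/1000,4),'now',np.round(p,1),np.round(e,3))
def slots(c,yaw,cx,cy,z=67):
    # dark line position along holder x in strips at +-y
    g=cv2.cvtColor(c['img'],cv2.COLOR_BGR2GRAY).astype(np.float32); Rz=R.from_euler('z',yaw).as_matrix()
    for y in(50,45,40,35,30,-30,-35,-40,-45,-50):
        xs=np.arange(-14,14,.25); P=np.array([cx,cy,z])+np.c_[xs,xs*0+y,xs*0]@Rz.T
        uv=proj(c,P).astype(np.float32); v=cv2.remap(g,uv[:,0].reshape(1,-1),uv[:,1].reshape(1,-1),cv2.INTER_LINEAR)[0]
        w=np.clip(np.median(v)-15-v,0,None); print(y,'x',round((w*xs).sum()/(w.sum()+1e-9),2),'width',round((w>w.max()/2).sum()*.25,2),'min',v.min())
E
python3 - <<'E'
from h import *
c=load('top'); P=cloud(c)
# plate outline by color: project fit of plate corners using lower dark plate
Q=P[185:280,165:265].reshape(-1,3); Q=Q[(Q[:,2]>9)&(Q[:,2]<14.5)]
for yaw in(-.033,):
    Rz=R.from_euler('z',yaw).as_matrix(); q=Q@Rz
    print('plate x',np.percentile(q[:,0],[.5,99.5]),'y',np.percentile(q[:,1],[.5,99.5]))
T=P[185:280,165:265].reshape(-1,3); T=T[(T[:,2]>64)&(T[:,2]<70)]@Rz
print('top x',np.percentile(T[:,0],[1,99]),'y',np.percentile(T[:,1],[.5,99.5]))
k=Rz@np.array([T[:,0].mean(),np.percentile(T[:,1],[.5,99.5]).mean(),0]); print('centre',k)
slots(c,-.033,k[0],k[1])
to(534,-109,150,1.42)
E
```

```text
plate x [452.70581832 609.70662833] y [105.53531835 255.14889782]
top x [482.99086785 569.62322787] y [125.2065417  235.30610753]
centre [532.35699156 162.78035814   0.        ]
50 x -0.7 width 4.5 min 33.21875
45 x -0.57 width 4.75 min 53.52246
40 x -0.33 width 5.0 min 68.46875
35 x -0.58 width 5.0 min 51.25
30 x -0.66 width 5.5 min 54.68164
-30 x -0.74 width 4.25 min 33.134766
-35 x -0.75 width 5.25 min 48.625
-40 x -0.6 width 6.0 min 56.41211
-45 x -0.71 width 5.5 min 56.9375
-50 x -0.9 width 4.75 min 45.14746
turn(roll) -1.124
then shift m [0.4683 0.3069 0.055 ] now [ 160.3 -525.9  205. ] [-3.141 -0.     0.296]
```

Request:
{"method": "arm_command", "body": {
  "plan": [
    [1,0,0,0,-0.187],
    [1,0,0,0,-0.187],
    [1,0,0,0,-0.187],
    [1,0,0,0,-0.187],
    [1,0,0,0,-0.187],
    [1,0,0,0,-0.187],
    [1,0.047,0.031,0,0],
    [1,0.047,0.031,0,0],
    [1,0.047,0.031,0,0],
    [1,0.047,0.031,0,0],
    [1,0.047,0.031,0,0],
    [1,0.047,0.031,0,0],
    [1,0.047,0.031,0,0],
    [1,0.047,0.031,0,0],
    [1,0.047,0.031,0,0],
    [1,0.045,0.028,0,0],
    [1,0,0,0.025,0],
    [1,0,0,0.025,0],
    [1,0,0,0,0],
    [1,0,0,0,0]
  ]
}}

```text
clock: 2.6
eef_pos: [535.4, -110.5, 156.4]
eef_rot: [3.141, 0.0, 1.418]
wrist_force: [0.2, 0.4, 0.4]
finger_gap: 94.1
finger_force: 0.0
```

```bash
python3 - <<'E'
from h import *
to(534,-109,53,1.42); print(manip.read_state()['finger_gap'])
E
```

```text
turn(roll) -0.002
then shift m [ 0.0013 -0.0016  0.1034] now [ 535.4 -110.5  156.4] [3.141 0.    1.418]
94.07098906596958
```

Request:
{"method": "arm_command", "body": {
  "plan": [
    [0,0.0013,-0.0016,0.03,0],
    [0,0,0,0.03,0],
    [0,0,0,0.02,0],
    [0,0,0,0.015,0],
    [0,0,0,0.0085,0],
    [0,0,0,0,0],
    [-1,0,0,0,0],
    [-1,0,0,0,0],
    [-1,0,0,0,0],
    [-1,0,0,0,0],
    [-1,0,0,0,0]
  ],
  "newtons": 40
}}

```text
clock: 3.98
eef_pos: [534.1, -108.9, 52.4]
eef_rot: [3.14, 0.0, 1.418]
wrist_force: [1.9, 0.3, 3.1]
finger_gap: 19.3
finger_force: 40.0
```

Request:
{"method": "arm_command", "body": {
  "plan": [
    [-1,0,0,-0.01,0],
    [-1,0,0,-0.025,0],
    [-1,0,0,-0.03,0],
    [-1,0,0,-0.03,0],
    [-1,0,0,-0.01,-0.12],
    [-1,0,0,0,0],
    [-1,0,0,0,0]
  ]
}}

```text
clock: 4.85
eef_pos: [533.2, -108.7, 156.0]
eef_rot: [-3.14, -0.0, 1.535]
wrist_force: [-0.2, -0.1, -1.1]
finger_gap: 20.0
finger_force: 40.0
```

```bash
python3 - <<'E'
from h import *
to(536.5,202.7,150,1.538)
E
```

```text
turn(roll) -0.003
then shift m [ 0.3114 -0.0069  0.006 ] now [ 533.2 -108.7  156. ] [-3.14  -0.     1.535]
```

Request:
{"method": "arm_command", "body": {
  "plan": [
    [-1,0.05,-0.001,0,0],
    [-1,0.055,-0.001,0,0],
    [-1,0.055,-0.001,0,0],
    [-1,0.055,-0.001,0,0],
    [-1,0.055,-0.001,0,0],
    [-1,0.0414,-0.0019,0,-0.003],
    [-1,0,0,0.02,0],
    [-1,0,0,0.014,0],
    [-1,0,0,0,0],
    [-1,0,0,0,0]
  ]
}}

```text
clock: 6.1
eef_pos: [537.4, 202.2, 123.4]
eef_rot: [3.141, -0.0, 1.54]
wrist_force: [-0.5, -0.2, -1.6]
finger_gap: 19.8
finger_force: 40.0
```

```bash
python3 - <<'E'
from h import *
to(536.5,202.7,114,1.538)
c=shot('side'); u,v=proj(c,[[536,203,80]])[0].astype(int); print(u,v)
crop(c,u-70,v-55,u+70,v+50,5.5,'side1.png')
E
```

```text
turn(roll) 0.002
then shift m [ 0.0005 -0.0009  0.0094] now [537.4 202.2 123.4] [ 3.141 -0.     1.54 ]
306 339
```

View pics/side1.png

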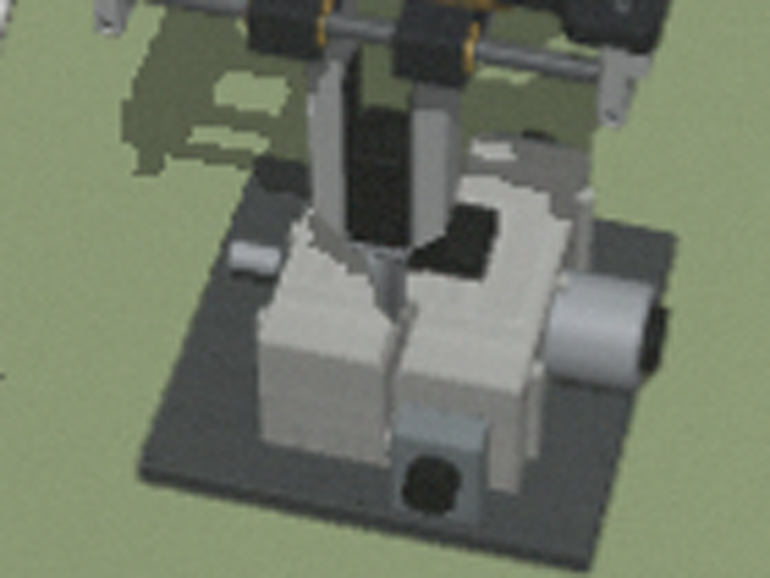

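The picture shows the blade tip at crop (392,315), just above the left slot mouth at (397,335), with the flat face toward the motor-stub half. Next I feel downward.

Request:
{"method": "arm_command", "body": {
  "plan": [
    [-1,0.0005,-0.0009,0.006,0],
    [-1,0,0,0.005,0],
    [-1,0,0,0.002,0],
    [-1,0,0,0.002,0],
    [-1,0,0,0,0]
  ]
}}

```text
clock: 6.78
eef_pos: [536.1, 203.2, 107.9]
eef_rot: [-3.141, 0.0, 1.541]
wrist_force: [-0.4, 0.5, -0.9]
finger_gap: 19.8
finger_force: 40.0
```

Request:
{"method": "arm_command", "body": {
  "plan": [
    [-1,0,0,0.001,0],
    [-1,0,0,0.001,0],
    [-1,0,0,0,0]
  ]
}}

```text
clock: 7.15
eef_pos: [536.1, 203.1, 105.9]
eef_rot: [-3.141, 0.0, 1.541]
wrist_force: [0.8, -0.7, -1.4]
finger_gap: 19.7
finger_force: 40.0
```

Request:
{"method": "arm_command", "body": {
  "plan": [
    [-1,0,0,0.001,0],
    [-1,0,0,0.001,0],
    [-1,0,0,0,0]
  ]
}}

```text
clock: 7.52
eef_pos: [536.4, 203.2, 104.0]
eef_rot: [3.141, -0.0, 1.541]
wrist_force: [1.7, 0.0, -0.6]
finger_gap: 19.6
finger_force: 40.0
```

Request:
{"method": "arm_command", "body": {
  "plan": [
    [-1,0,0,0.001,0],
    [-1,0,0,0.001,0],
    [-1,0,0,0,0]
  ]
}}

```text
clock: 7.9
eef_pos: [536.5, 203.1, 102.0]
eef_rot: [3.141, -0.0, 1.541]
wrist_force: [3.9, -0.7, -0.5]
finger_gap: 19.8
finger_force: 40.0
```

Request:
{"method": "arm_command", "body": {
  "plan": [
    [-1,0,0,0.001,0],
    [-1,0,0,0.001,0],
    [-1,0,0,0,0]
  ]
}}

```text
clock: 8.28
eef_pos: [536.5, 203.2, 100.1]
eef_rot: [3.141, -0.0, 1.541]
wrist_force: [5.0, -0.0, 1.3]
finger_gap: 19.6
finger_force: 40.0
```

Request:
{"method": "arm_command", "body": {
  "plan": [
    [-1,0,0,0.001,0],
    [-1,0,0,0.001,0],
    [-1,0,0,0,0]
  ]
}}

```text
clock: 8.65
eef_pos: [536.5, 203.2, 98.3]
eef_rot: [3.141, -0.0, 1.541]
wrist_force: [4.1, -1.6, 5.1]
finger_gap: 20.0
finger_force: 40.0
```

Request:
{"method": "arm_command", "body": {
  "plan": [
    [-1,0,0,0.001,0],
    [-1,0,0,0.001,0],
    [-1,0,0,0.001,0],
    [-1,0,0,0,0]
  ]
}}

```text
clock: 9.15
eef_pos: [536.5, 203.4, 96.0]
eef_rot: [3.14, -0.001, 1.541]
wrist_force: [2.1, 0.5, 10.8]
finger_gap: 20.2
finger_force: 40.0
```

Request:
{"method": "arm_command", "body": {
  "plan": [
    [-1,0,0,0.001,0],
    [-1,0,0,0.001,0],
    [-1,0,0,0.001,0],
    [-1,0,0,0,0]
  ],
  "newtons": 50
}}

```text
clock: 9.65
eef_pos: [536.6, 203.5, 93.1]
eef_rot: [3.14, -0.001, 1.541]
wrist_force: [1.7, 0.0, 12.8]
finger_gap: 19.7
finger_force: 50.0
```

```bash
python3 - <<'E'
from h import *
c=shot('side'); u,v=306,339
crop(c,u-50,v-35,u+50,v+45,7,'side2.png'); to(536.5,203.2,125,1.54)
E
```

```text
turn(roll) 0.001
then shift m [-0.0003 -0.     -0.032 ] now [536.5 203.5  93. ] [ 3.140e+00 -1.000e-03  1.541e+00]
```

View pics/side2.png

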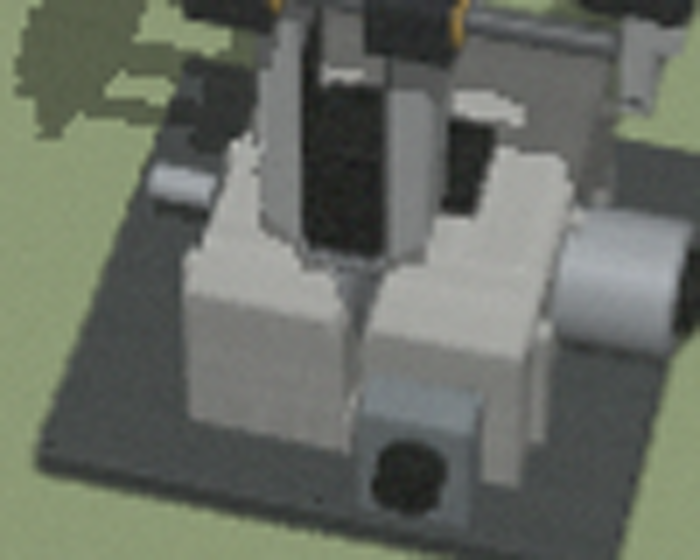

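The left end has opened: the blade is in the slot and the gap in the front face at crop (350,350) has widened. Now the right end.

Request:
{"method": "arm_command", "body": {
  "plan": [
    [-1,0,0,-0.006,0],
    [-1,0,0,-0.012,0],
    [-1,0,0,-0.02,0],
    [-1,-0.02,0,-0.002,0],
    [-1,-0.03,0,0,0],
    [-1,-0.03,0,0,0],
    [-1,0,0,0,0],
    [-1,0,0,0,0]
  ]
}}

```text
clock: 10.7
eef_pos: [533.3, 123.0, 131.3]
eef_rot: [-3.14, 0.0, 1.54]
wrist_force: [1.0, 0.8, -2.2]
finger_gap: 19.7
finger_force: 50.0
```

```bash
python3 - <<'E'
from h import *
ay=np.array([.033,.9995]); p=np.array([536.5,203.3])-80*ay; print(p); to(*p,112,1.538)
E
```

```text
[533.86 123.34]
turn(roll) 0.002
then shift m [0.0003 0.0006 0.0193] now [533.3 123.  131.3] [-3.14  0.    1.54]
```

Request:
{"method": "arm_command", "body": {
  "plan": [
    [-1,0,0.0005,0.01,0],
    [-1,0,0,0.0095,0],
    [-1,0,0,0.002,0],
    [-1,0,0,0.002,0],
    [-1,0,0,0,0]
  ]
}}

```text
clock: 11.32
eef_pos: [534.3, 123.2, 108.5]
eef_rot: [3.142, -0.0, 1.541]
wrist_force: [0.6, -0.2, -1.6]
finger_gap: 19.7
finger_force: 50.0
```

Request:
{"method": "arm_command", "body": {
  "plan": [
    [-1,0,0,0.0015,0],
    [-1,0,0,0.0015,0],
    [-1,0,0,0,0]
  ]
}}

```text
clock: 11.7
eef_pos: [534.2, 123.2, 105.4]
eef_rot: [-3.141, 0.0, 1.541]
wrist_force: [0.1, 1.0, -1.4]
finger_gap: 19.9
finger_force: 50.0
```

Request:
{"method": "arm_command", "body": {
  "plan": [
    [-1,0,0,0.0015,0],
    [-1,0,0,0.0015,0],
    [-1,0,0,0,0]
  ]
}}

```text
clock: 12.08
eef_pos: [534.2, 123.2, 102.3]
eef_rot: [-3.141, 0.0, 1.541]
wrist_force: [-0.0, 0.9, -2.3]
finger_gap: 19.7
finger_force: 50.0
```

Request:
{"method": "arm_command", "body": {
  "plan": [
    [-1,0,-0.0004,0.0015,0],
    [-1,0,0,0.0015,0],
    [-1,0,0,0,0]
  ]
}}

```text
clock: 12.45
eef_pos: [533.9, 123.2, 99.4]
eef_rot: [3.142, -0.0, 1.541]
wrist_force: [0.7, 0.2, -1.2]
finger_gap: 19.7
finger_force: 50.0
```

Request:
{"method": "arm_command", "body": {
  "plan": [
    [-1,0,0,0.0015,0],
    [-1,0,0,0.0015,0],
    [-1,0,0,0,0]
  ]
}}

```text
clock: 12.82
eef_pos: [533.9, 123.3, 96.9]
eef_rot: [3.141, -0.0, 1.541]
wrist_force: [-3.2, -1.0, 5.3]
finger_gap: 19.9
finger_force: 50.0
```

Request:
{"method": "arm_command", "body": {
  "plan": [
    [-1,0,0,0.0015,0],
    [-1,0,0,0.0015,0],
    [-1,0,0,0,0]
  ]
}}

```text
clock: 13.2
eef_pos: [533.9, 123.3, 94.1]
eef_rot: [3.141, -0.0, 1.541]
wrist_force: [-3.4, 0.3, 7.4]
finger_gap: 20.1
finger_force: 50.0
```

Request:
{"method": "arm_command", "body": {
  "plan": [
    [-1,0,0,0.0015,0],
    [-1,0,0,0.0015,0],
    [-1,0,0,0,0]
  ]
}}

```text
clock: 13.58
eef_pos: [533.9, 123.3, 91.1]
eef_rot: [3.141, -0.0, 1.541]
wrist_force: [-3.1, 0.7, 8.1]
finger_gap: 19.5
finger_force: 50.0
```

Request:
{"method": "arm_command", "body": {
  "plan": [
    [-1,0,0,0.0015,0],
    [-1,0,0,0.0015,0],
    [-1,0,0,0,0]
  ]
}}

```text
clock: 13.95
eef_pos: [533.9, 123.3, 88.1]
eef_rot: [3.141, -0.0, 1.541]
wrist_force: [-3.6, -0.0, 7.9]
finger_gap: 20.0
finger_force: 50.0
```

Request:
{"method": "arm_command", "body": {
  "plan": [
    [-1,0,0,-0.008,0],
    [-1,0,0,-0.014,0],
    [-1,0,0,-0.022,0],
    [-1,0.02,0,0,0],
    [-1,0.03,0,0,0],
    [-1,0.03,0,0,0],
    [-1,0,0,0,0],
    [-1,0,0,0,0]
  ]
}}

```text
clock: 14.95
eef_pos: [535.9, 203.2, 131.0]
eef_rot: [-3.141, 0.0, 1.541]
wrist_force: [0.1, 0.6, -1.4]
finger_gap: 20.3
finger_force: 50.0
```

```bash
python3 - <<'E'
from h import *
to(536.5,203.3,108,1.541)
for n in('side','top'):
    c=shot(n); crop(c,*((250,290,370,390) if n=='side' else (165,185,265,280)),6,n+'3.png')
E
```

```text
turn(roll) 0.0
then shift m [0.0001 0.0006 0.023 ] now [535.9 203.2 131. ] [-3.141  0.     1.541]
```

View pics/side3.png

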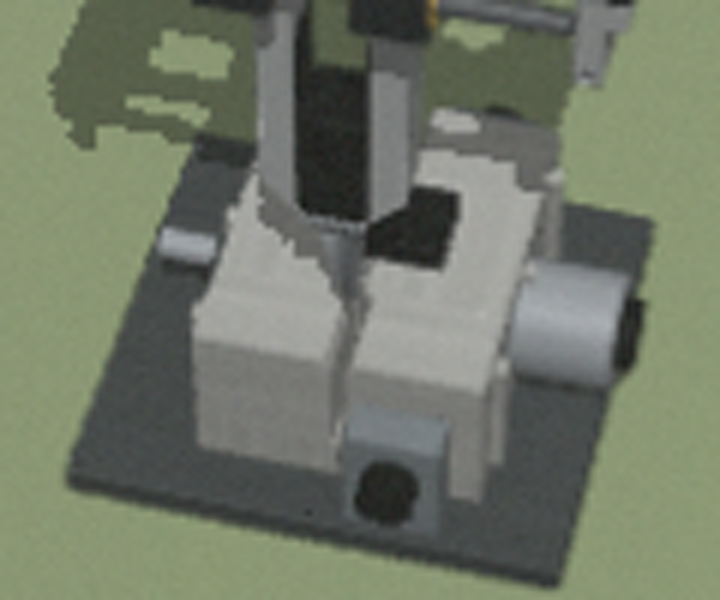

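The left slot now shows a clear gap at crop (345,360). Second pass on the left, to about 5 mm.

Request:
{"method": "arm_command", "body": {
  "plan": [
    [-1,0,0.0004,0.01,0],
    [-1,0,0,0.01,0],
    [-1,0,0,0.003,0],
    [-1,0,0,0.003,0],
    [-1,0,0,0.003,0],
    [-1,0,0,0,0]
  ]
}}

```text
clock: 15.8
eef_pos: [536.7, 203.1, 102.3]
eef_rot: [-3.142, 0.0, 1.541]
wrist_force: [-0.2, 0.1, -0.9]
finger_gap: 19.2
finger_force: 50.0
```

Request:
{"method": "arm_command", "body": {
  "plan": [
    [-1,0,0,0.002,0],
    [-1,0,0,0.002,0],
    [-1,0,0,0.002,0],
    [-1,0,0,0,0]
  ]
}}

```text
clock: 16.3
eef_pos: [536.7, 203.1, 96.3]
eef_rot: [-3.142, 0.0, 1.541]
wrist_force: [0.3, -0.0, -1.9]
finger_gap: 20.1
finger_force: 50.0
```

Request:
{"method": "arm_command", "body": {
  "plan": [
    [-1,0,0,0.0015,0],
    [-1,0,0,0.0015,0],
    [-1,0,0,0.0015,0],
    [-1,0,0,0,0]
  ]
}}

```text
clock: 16.8
eef_pos: [536.7, 203.3, 92.4]
eef_rot: [3.141, -0.0, 1.541]
wrist_force: [-3.3, 0.6, 5.7]
finger_gap: 19.9
finger_force: 50.0
```

Request:
{"method": "arm_command", "body": {
  "plan": [
    [-1,0,0,0.0015,0],
    [-1,0,0,0.0015,0],
    [-1,0,0,0.0015,0],
    [-1,0,0,0,0]
  ]
}}

```text
clock: 17.3
eef_pos: [536.7, 203.4, 88.1]
eef_rot: [3.141, -0.0, 1.541]
wrist_force: [-4.4, -0.7, 7.3]
finger_gap: 19.9
finger_force: 50.0
```

Request:
{"method": "arm_command", "body": {
  "plan": [
    [-1,0,0,0.0015,0],
    [-1,0,0,0.0015,0],
    [-1,0,0,0.0015,0],
    [-1,0,0,0,0]
  ]
}}

```text
clock: 17.8
eef_pos: [536.7, 203.4, 83.6]
eef_rot: [3.141, -0.001, 1.541]
wrist_force: [-4.9, 0.4, 7.7]
finger_gap: 19.9
finger_force: 50.0
```

Request:
{"method": "arm_command", "body": {
  "plan": [
    [-1,0,0,0.001,0],
    [-1,0,0,0.001,0],
    [-1,0,0,0,0]
  ]
}}

```text
clock: 18.18
eef_pos: [536.7, 203.4, 81.7]
eef_rot: [3.141, -0.001, 1.541]
wrist_force: [-4.0, 1.0, 8.4]
finger_gap: 19.5
finger_force: 50.0
```

Request:
{"method": "arm_command", "body": {
  "plan": [
    [-1,0,0,-0.009,0],
    [-1,0,0,-0.016,0],
    [-1,0,0,-0.024,0],
    [-1,-0.02,0,0,0],
    [-1,-0.03,0,0,0],
    [-1,-0.03,0,0,0],
    [-1,0,0,0,0],
    [-1,0,0,0,0]
  ]
}}

```text
clock: 19.18
eef_pos: [534.1, 123.0, 129.7]
eef_rot: [-3.141, -0.0, 1.54]
wrist_force: [0.0, 0.1, -0.3]
finger_gap: 19.8
finger_force: 50.0
```

Right end again, to about 5 mm.

Request:
{"method": "arm_command", "body": {
  "plan": [
    [-1,0,0,0.01,0],
    [-1,0,0,0.01,0],
    [-1,0,0,0.003,0],
    [-1,0,0,0.003,0],
    [-1,0,0,0.003,0],
    [-1,0,0,0,0]
  ]
}}

```text
clock: 19.92
eef_pos: [534.2, 123.2, 100.9]
eef_rot: [-3.141, 0.0, 1.541]
wrist_force: [0.1, -0.6, -1.3]
finger_gap: 19.8
finger_force: 50.0
```

Request:
{"method": "arm_command", "body": {
  "plan": [
    [-1,0,0,0.002,0],
    [-1,0,0,0.002,0],
    [-1,0,0,0.002,0],
    [-1,0,0,0.002,0],
    [-1,0,0,0,0]
  ]
}}

```text
clock: 20.55
eef_pos: [534.2, 123.2, 92.8]
eef_rot: [-3.141, 0.0, 1.541]
wrist_force: [-0.7, -0.5, -0.8]
finger_gap: 19.7
finger_force: 50.0
```

Request:
{"method": "arm_command", "body": {
  "plan": [
    [-1,0,0,0.0015,0],
    [-1,0,0,0.0015,0],
    [-1,0,0,0.0015,0],
    [-1,0,0,0,0]
  ]
}}

```text
clock: 21.05
eef_pos: [534.0, 123.2, 88.4]
eef_rot: [-3.141, 0.0, 1.541]
wrist_force: [-3.8, 0.0, 0.9]
finger_gap: 19.7
finger_force: 50.0
```

Request:
{"method": "arm_command", "body": {
  "plan": [
    [-1,0,0,0.0015,0],
    [-1,0,0,0.0015,0],
    [-1,0,0,0.0015,0],
    [-1,0,0,0,0]
  ]
}}

```text
clock: 21.55
eef_pos: [534.0, 123.3, 84.2]
eef_rot: [-3.141, -0.0, 1.541]
wrist_force: [-6.1, 0.3, 6.0]
finger_gap: 19.6
finger_force: 50.0
```

Request:
{"method": "arm_command", "body": {
  "plan": [
    [-1,0,0,0.0013,0],
    [-1,0,0,0.0013,0],
    [-1,0,0,0,0]
  ]
}}

```text
clock: 21.92
eef_pos: [534.0, 123.3, 81.6]
eef_rot: [-3.141, -0.0, 1.541]
wrist_force: [-6.4, 0.3, 5.7]
finger_gap: 19.3
finger_force: 50.0
```

Request:
{"method": "arm_command", "body": {
  "plan": [
    [-1,0,0,-0.009,0],
    [-1,0,0,-0.016,0],
    [-1,0,0,-0.03,0],
    [-1,-0.05,0,-0.02,0],
    [-1,-0.06,0,0,0],
    [-1,-0.05,0,0,0],
    [-1,0,0,0,0],
    [-1,0,0,0,0]
  ]
}}

```text
clock: 22.92
eef_pos: [529.7, -36.4, 157.1]
eef_rot: [3.141, -0.0, 1.54]
wrist_force: [-0.3, 0.8, -2.1]
finger_gap: 19.8
finger_force: 50.0
```

```bash
python3 - <<'E'
from h import *
c=shot('top'); crop(c,165,185,265,280,6,'top4.png'); slots(c,-.033,532.36,162.78)
P=cloud(c); Rz=R.from_euler('z',-.033).as_matrix()
for nm,cc in(('now',c),('start',None)):
    if cc is None:
        continue
    T=P[185:280,165:265].reshape(-1,3); T=T[(T[:,2]>64)&(T[:,2]<70)]@Rz; m=Rz.T@np.array([532.36,162.78,0])
    for s in(1,-1):
        q=T[np.abs((T[:,1]-m[1])*s-35)<12][:,0]-m[0]; print(s,np.percentile(q,[1,99]))
to(534,-109,150,1.42)
E
```

```text
50 x 1.4 width 8.75 min 47.0
45 x 1.27 width 8.25 min 43.69336
40 x 1.05 width 5.0 min 45.75586
35 x 0.97 width 4.5 min 36.035156
30 x 0.77 width 4.0 min 30.332031
-30 x 1.22 width 8.0 min 26.667969
-35 x 0.9 width 7.25 min 22.452148
-40 x 0.86 width 7.5 min 24.344727
-45 x 1.02 width 8.0 min 25.75
-50 x 1.01 width 8.25 min 34.28125
1 [-43.38294397  47.53260784]
-1 [-43.31839945  47.55904647]
turn(roll) 0.121
then shift m [-0.0716  0.0152  0.0069] now [529.7 -36.  156.9] [ 3.141 -0.     1.541]
```

View pics/top4.png

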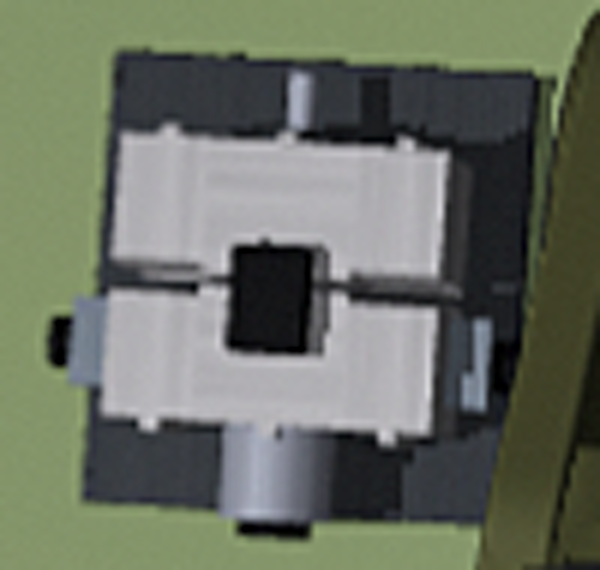

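```bash
python3 - <<'E'
from h import *
c=load('top'); Rz=R.from_euler('z',-.033).as_matrix(); im0=cv2.imread('pics/top0.png')
for y in(48,44,20,-20,-44,-48):
    out=[]
    for im in(im0,c['img']):
        g=cv2.GaussianBlur(cv2.cvtColor(im,cv2.COLOR_BGR2GRAY).astype(np.float32),(0,0),.6)
        for lo,hi in((36,56),(-52,-36)):
            xs=np.arange(lo,hi,.1); P=np.array([532.36,162.78,67])+np.c_[xs,xs*0+y,xs*0]@Rz.T; uv=proj(c,P).astype(np.float32)
            v=cv2.remap(g,uv[:,0].reshape(1,-1),uv[:,1].reshape(1,-1),cv2.INTER_LINEAR)[0]
            t=(v.max()+v.min())/2; k=np.where(np.diff(v>t))[0]; out.append(np.round(xs[k],1))
    print(y,out)
E
```

```text
48 [array([45.1]), array([-45.4]), array([49.2]), array([-45.4])]
44 [array([45.]), array([-45.6]), array([49.5]), array([-45.7])]
20 [array([44.5]), array([-45.6]), array([49.]), array([-45.6])]
-20 [array([45.]), array([-45.4]), array([49.1]), array([-45.4])]
-44 [array([46.6]), array([-48.2]), array([50.7]), array([-48.2])]
-48 [array([44.8]), array([-46.1]), array([49.2]), array([-46.1])]
```

The images give about 4.1–4.5 mm at both ends. That is a thin margin, so I'll do one slightly deeper pass at each end (tip about 3 mm deeper).

Request:
{"method": "arm_command", "body": {
  "plan": [
    [-1,0.05,0,0,0],
    [-1,0.06,0,0,0],
    [-1,0.05,0,0,0],
    [-1,0,0,0.02,0],
    [-1,0,0,0.01,0],
    [-1,0,0,0,0]
  ]
}}

```text
clock: 23.72
eef_pos: [533.9, 123.3, 126.0]
eef_rot: [-3.14, 0.0, 1.541]
wrist_force: [0.5, -0.5, -0.8]
finger_gap: 19.7
finger_force: 50.0
```

```bash
python3 - <<'E'
from h import *
to(533.8,123.3,90,1.541)
E
```

```text
turn(roll) 0.0
then shift m [-0.     -0.0001  0.036 ] now [533.9 123.3 126. ] [-3.14   0.     1.541]
```

Request:
{"method": "arm_command", "body": {
  "plan": [
    [-1,0,0,0.012,0],
    [-1,0,0,0.004,0],
    [-1,0,0,0.004,0],
    [-1,0,0,0.004,0],
    [-1,0,0,0.004,0],
    [-1,0,0,0.004,0],
    [-1,0,0,0.004,0],
    [-1,0,0,0,0]
  ]
}}

```text
clock: 24.72
eef_pos: [534.1, 123.2, 90.0]
eef_rot: [-3.141, 0.0, 1.541]
wrist_force: [-0.7, 1.2, -0.4]
finger_gap: 19.5
finger_force: 50.0
```

Request:
{"method": "arm_command", "body": {
  "plan": [
    [-1,0,0,0.002,0],
    [-1,0,0,0.002,0],
    [-1,0,0,0.0015,0],
    [-1,0,0,0.0015,0],
    [-1,0,0,0.0015,0],
    [-1,0,0,0,0]
  ]
}}

```text
clock: 25.48
eef_pos: [534.0, 123.2, 81.9]
eef_rot: [-3.141, -0.0, 1.541]
wrist_force: [-5.3, -0.3, 3.6]
finger_gap: 19.9
finger_force: 50.0
```

Request:
{"method": "arm_command", "body": {
  "plan": [
    [-1,0,0,0.0015,0],
    [-1,0,0,0.0015,0],
    [-1,0,0,0,0]
  ]
}}

```text
clock: 25.85
eef_pos: [534.0, 123.3, 79.1]
eef_rot: [-3.141, -0.0, 1.541]
wrist_force: [-6.1, 1.0, 5.8]
finger_gap: 19.5
finger_force: 50.0
```

Request:
{"method": "arm_command", "body": {
  "plan": [
    [-1,0,0,-0.009,0],
    [-1,0,0,-0.016,0],
    [-1,0,0,-0.027,0],
    [-1,0.02,0,0,0],
    [-1,0.03,0,0,0],
    [-1,0.03,0,0,0],
    [-1,0,0,0,0],
    [-1,0,0,0,0]
  ]
}}

```text
clock: 26.85
eef_pos: [536.4, 203.2, 130.4]
eef_rot: [-3.141, 0.0, 1.541]
wrist_force: [-0.2, -0.7, -1.1]
finger_gap: 19.9
finger_force: 50.0
```

Request:
{"method": "arm_command", "body": {
  "plan": [
    [-1,0,0,0.014,0],
    [-1,0,0,0.005,0],
    [-1,0,0,0.005,0],
    [-1,0,0,0.004,0],
    [-1,0,0,0.004,0],
    [-1,0,0,0.004,0],
    [-1,0,0,0.004,0],
    [-1,0,0,0,0]
  ]
}}

```text
clock: 27.85
eef_pos: [536.7, 203.1, 90.6]
eef_rot: [-3.141, 0.0, 1.541]
wrist_force: [0.7, 0.2, -1.4]
finger_gap: 19.6
finger_force: 50.0
```

Request:
{"method": "arm_command", "body": {
  "plan": [
    [-1,0,0,0.002,0],
    [-1,0,0,0.002,0],
    [-1,0,0,0.0015,0],
    [-1,0,0,0.0015,0],
    [-1,0,0,0.0015,0],
    [-1,0,0,0,0]
  ]
}}

```text
clock: 28.6
eef_pos: [536.6, 203.2, 82.4]
eef_rot: [-3.142, -0.0, 1.541]
wrist_force: [-1.7, 0.9, 0.0]
finger_gap: 19.5
finger_force: 50.0
```

Request:
{"method": "arm_command", "body": {
  "plan": [
    [-1,0,0,0.0015,0],
    [-1,0,0,0.0015,0],
    [-1,0,0,0,0]
  ]
}}

```text
clock: 28.98
eef_pos: [536.7, 203.3, 79.9]
eef_rot: [3.141, -0.0, 1.541]
wrist_force: [-4.4, 0.1, 7.6]
finger_gap: 20.3
finger_force: 50.0
```

Request:
{"method": "arm_command", "body": {
  "plan": [
    [-1,0,0,-0.009,0],
    [-1,0,0,-0.016,0],
    [-1,0,0,-0.03,0],
    [-1,0,0,-0.022,0],
    [-1,-0.05,0,0,0],
    [-1,-0.06,0,0,0],
    [-1,-0.06,0,0,0],
    [-1,-0.06,0,0,0.06],
    [-1,-0.05,0,0,0.06],
    [-1,0,0,0,0],
    [-1,0,0,0,0]
  ]
}}

```text
clock: 30.35
eef_pos: [525.3, -76.1, 157.0]
eef_rot: [3.141, -0.0, 1.421]
wrist_force: [0.1, -0.1, -1.5]
finger_gap: 19.7
finger_force: 50.0
```

```bash
python3 - <<'E'
from h import *
c=shot('top'); Rz=R.from_euler('z',-.033).as_matrix(); im0=cv2.imread('pics/top0.png')
for y in(48,44,20,-20,-44,-48):
    out=[]
    for im in(im0,c['img']):
        g=cv2.GaussianBlur(cv2.cvtColor(im,cv2.COLOR_BGR2GRAY).astype(np.float32),(0,0),.6)
        xs=np.arange(36,56,.1); P=np.array([532.36,162.78,67])+np.c_[xs,xs*0+y,xs*0]@Rz.T; uv=proj(c,P).astype(np.float32)
        v=cv2.remap(g,uv[:,0].reshape(1,-1),uv[:,1].reshape(1,-1),cv2.INTER_LINEAR)[0]
        t=(v.max()+v.min())/2; k=np.where(np.diff(v>t))[0]; out.append(np.round(xs[k],1))
    print(y,out)
to(534.1,-108.9,100,1.418)
E
```

```text
48 [array([45.1]), array([49.5])]
44 [array([45.]), array([49.6])]
20 [array([44.5]), array([49.5])]
-20 [array([45.]), array([49.7])]
-44 [array([46.6]), array([51.4])]
-48 [array([44.8]), array([49.8])]
turn(roll) 0.004
then shift m [-0.0315  0.0137  0.0569] now [525.4 -75.7 156.9] [ 3.141 -0.     1.422]
```

Both ends are open: about 4.5 mm at the left and 4.9 mm at the right by image. Now the wedge goes back to its stand.

Request:
{"method": "arm_command", "body": {
  "plan": [
    [-1,-0.015,0.007,0,0],
    [-1,-0.0165,0.007,0,0],
    [-1,0,0,0.025,0],
    [-1,0,0,0.02,0],
    [-1,0,0,0,0],
    [-1,0,0,0,0]
  ]
}}

```text
clock: 31.15
eef_pos: [534.9, -110.3, 112.2]
eef_rot: [3.141, 0.0, 1.421]
wrist_force: [0.2, 0.8, -2.0]
finger_gap: 19.7
finger_force: 50.0
```

```bash
python3 - <<'E'
from h import *
to(534.4,-109.1,92,1.41)
c=shot('side'); u,v=proj(c,[[534,-109,70]])[0].astype(int); print(u,v)
crop(c,u-50,v-40,u+50,v+40,7,'side5.png')
E
```

```text
turn(roll) 0.011
then shift m [ 0.0011 -0.0007  0.0202] now [ 534.9 -110.3  112.2] [3.141 0.    1.421]
338 235
```

View pics/side5.png

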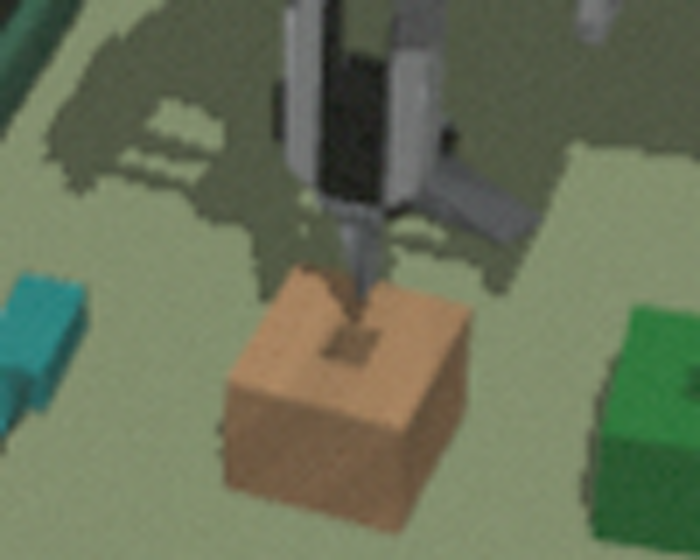

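The tip at crop (362,305) is above the hole at (352,347), and the wedge is straight in the grip. Next I lower it and feel.

Request:
{"method": "arm_command", "body": {
  "plan": [
    [-1,0.0011,-0.0006,0.01,0],
    [-1,0,0,0.01,0.011],
    [-1,0,0,0.003,0],
    [-1,0,0,0.003,0],
    [-1,0,0,0.003,0],
    [-1,0,0,0,0]
  ]
}}

```text
clock: 31.95
eef_pos: [534.1, -108.6, 82.2]
eef_rot: [3.141, -0.0, 1.41]
wrist_force: [1.2, 0.1, -2.1]
finger_gap: 19.4
finger_force: 50.0
```

Request:
{"method": "arm_command", "body": {
  "plan": [
    [-1,0,0,0.004,0],
    [-1,0,0,0.004,0],
    [-1,0,0,0.004,0],
    [-1,0,0,0,0]
  ]
}}

```text
clock: 32.45
eef_pos: [534.1, -108.7, 70.0]
eef_rot: [3.141, -0.0, 1.41]
wrist_force: [3.9, -0.5, -3.5]
finger_gap: 19.7
finger_force: 50.0
```

Request:
{"method": "arm_command", "body": {
  "plan": [
    [-1,0,0,0.004,0],
    [-1,0,0,0.004,0],
    [-1,0,0,0.003,0],
    [-1,0,0,0,0]
  ]
}}

```text
clock: 32.95
eef_pos: [534.1, -108.7, 59.1]
eef_rot: [3.141, 0.0, 1.41]
wrist_force: [3.7, -0.3, -4.3]
finger_gap: 19.4
finger_force: 50.0
```

Request:
{"method": "arm_command", "body": {
  "plan": [
    [-1,0,0.0006,0.002,0],
    [-1,0,0,0.002,0],
    [-1,0,0,0.001,0],
    [-1,0,0,0,0]
  ]
}}

```text
clock: 33.45
eef_pos: [534.5, -108.7, 54.3]
eef_rot: [-3.141, 0.0, 1.41]
wrist_force: [0.4, 0.6, -2.0]
finger_gap: 20.0
finger_force: 50.0
```

Request:
{"method": "arm_command", "body": {
  "plan": [
    [-1,0,0,0.0007,0],
    [-1,0,0,0.0007,0],
    [-1,0,0,0,0]
  ]
}}

```text
clock: 33.83
eef_pos: [534.5, -108.7, 52.9]
eef_rot: [-3.141, -0.0, 1.41]
wrist_force: [1.0, 1.6, -1.4]
finger_gap: 19.8
finger_force: 50.0
```

Request:
{"method": "arm_command", "body": {
  "plan": [
    [-1,0,0,0.0005,0],
    [-1,0,0,0.0005,0],
    [-1,0,0,0,0]
  ]
}}

```text
clock: 34.2
eef_pos: [534.6, -108.7, 52.3]
eef_rot: [3.141, 0.0, 1.41]
wrist_force: [-3.4, 1.1, 5.6]
finger_gap: 20.3
finger_force: 50.0
```

Contact is at exactly the home height (52.3 against 52.4 at pick-up). I let go and retreat.

Request:
{"method": "arm_command", "body": {
  "plan": [
    [-0.3,0,0,0,0],
    [-0.2,0,0,0,0],
    [0,0,0,0,0],
    [0,0,0,0,0],
    [0,0,0,-0.02,0],
    [0,0,0,-0.05,0],
    [0,0,0,-0.06,0],
    [0,-0.06,0,-0.01,0],
    [0,-0.06,0,0,0],
    [0,-0.06,0,0,0],
    [0,-0.06,0,0,0],
    [0,0,0,0,0],
    [0,0,0,0,0]
  ]
}}

```text
clock: 35.83
eef_pos: [496.1, -345.2, 191.7]
eef_rot: [-3.141, -0.0, 1.41]
wrist_force: [-0.1, 0.4, 0.4]
finger_gap: 47.0
finger_force: 0.0
```

```bash
python3 - <<'E'
from h import *
c=shot('top'); P=cloud(c)[205:260,320:375].reshape(-1,3); Q=P[(P[:,2]>84)&(P[:,2]<110)]
print(len(Q),np.median(Q,0),np.percentile(Q[:,2],[2,98]),cv2.minAreaRect(Q[:,:2].astype(np.float32)))
s=shot('side'); a=cv2.resize(c['img'][185:280,165:375],(796,360)); b=cv2.resize(s['img'][190:290,250:410],(384,240))
cv2.imwrite('pics/end.png',np.vstack([a,np.pad(b,((0,0),(0,412),(0,0)))]))
print(manip.read_state()['wrist_force'])
E
```

```text
128 [ 533.63551049 -108.99103884   90.97760364] [86.52253335 94.4524337 ] ((533.567626953125, -108.6207275390625), (23.524978637695312, 19.95943832397461), 80.00904083251953)
[ 0.43429136 -0.02522347  0.09029974]
```

View pics/end.png

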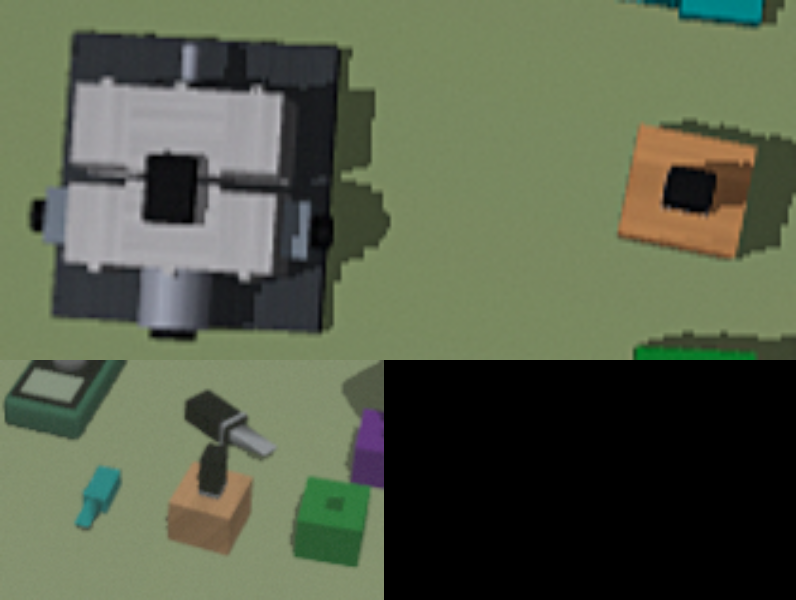

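The seam is open and the wedge stands at (690,188) in the crop. A light strip shows under the handle at (212,490), so I compare with the starting picture to be sure it is home.

```bash
python3 - <<'E'
from h import *
s=load('side'); a=cv2.imread('pics/side0.png')[215:275,310:365]; b=s['img'][215:275,310:365]
cv2.imwrite('pics/cmp.png',cv2.resize(np.hstack([a,b]),None,fx=7,fy=7,interpolation=cv2.INTER_CUBIC))
E
```

```text
(no output)
```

View pics/cmp.png

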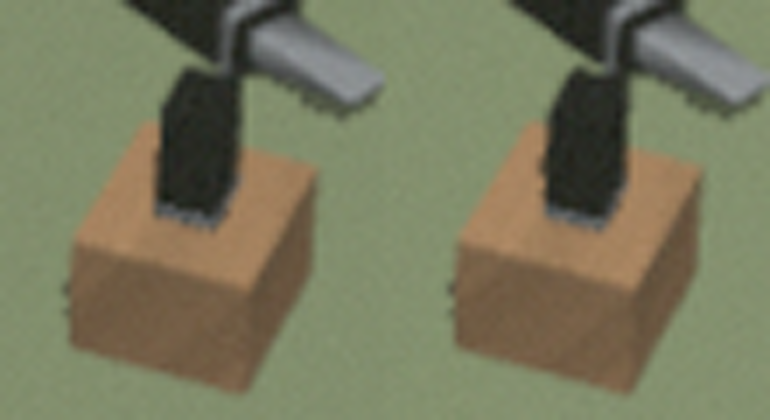

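Before (left) and after (right) look the same: upright, with the same strip at the handle's lower edge (190,215 and 580,215). The wedge is home.

```bash
python3 -c "
from cell import ticket; print(ticket.sign_off())"
```

```text
the job is handed in; nothing more can be done
None
```

The job is handed in: by image the halves stand about 4.5 mm (left) and 4.9 mm (right) farther apart than at the start, the highest force reading was about 13 N, and the wedge is upright and fully home in its stand, released.

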